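# Lock the label-roll ring with the pin spanner

## Robot

A 6-joint arm with a two-finger parallel gripper is mounted at the origin on a cart in front of the work surface, level with it; the furniture and walls round the work are solid. World frame = base frame: x ahead of the robot, y to its left, z up, the work surface at z = 0. Lengths are in m, angles in rad, forces in N, time in s.
With the tool pointing down it reaches from about 0.425 to 0.95 m from the base axis. Payload 3.5 kg.
Tool frame: the origin (TCP) lies on the centre line of the jaws, within the pads' length; the fingertips stand 14 mm ahead of it and the grasp point (between the pads) lies 5 mm behind it (ctrl.finger_overhang is the distance from the TCP to the fingertips, in m); z points along the fingers, y is the line along which they close (so a half turn about z gives the same grasp; the last joint's range is limited). The gripper opens to 85 mm and grips with 20 to 120 N. Pads are 22 mm wide; open, the fingers measure 114 mm over their backs; the gripper's body (76 mm by 85 mm) begins 54 mm behind the grasp point. The pads swing forward as they close: fully open they stand 13 mm farther back than shut.
Start: joints at [-1.363, 0.286, 1.577, -0, 1.279, -0.15], TCP at [0.236, -0.632, 0.217] pointing down, gripper open.
Joint ranges: [-2.77, 2.77], [-0.9, 2.22], [0.21, 2.48], [-1.53, 4.67], [0.24, 2.81], [-2.84, 2.84]. Speed limits (rad/s): [2.79, 2.79, 3.14, 3.14, 3.14, 3.14].

## Interface

Orientations are given as a unit quaternion [x, y, z, w].
In Python, from plant import ctrl gives the robot as it stands.
- The arm moves only by the tool send_rows, never from a script. Its argument "moves" is text: rows parted by semicolons, each of 7 numbers parted by spaces: the turn, a rotation vector about the tool's x, y, z in units of 360 degrees (1.0 is 360 degrees), then the shift along the tool's x, y, z in units of 20 cm (1.0 is 20 cm), then the gripper's target within -1 to 1 (fully open at 1, half-way at 0, shut at -1). A call has 1 to 12 rows; each row is the pose to reach, as a shift and turn from the pose commanded when the call began, along the tool's axes at that moment, turning the shorter way round; what a row does not reach only later rows make up. A row lasts 1/8 s, in which the tool goes at most 62.5 mm and 10.7 degrees, less where a joint would pass 70% of its speed; a pose out of reach is approached as far as the arm can. A call with a number of a shift or a turn outside -1 to 1 is refused whole. A call with a gripper value outside its range is refused whole. The fingers move at their own pace and stop on an object; "newtons" is the grip in N (left out, the last holds). Time passes only in rows, so rows that repeat a pose let the fingers close. It gives the time, the measured TCP pose, the force, the opening and the grip force at its end, in the units of the state.
- ctrl.get_state(): the state, without advancing time (a new reading comes with each control period).
- ctrl.read_camera(name): name is "scene" or "top" or "wrist"; returns a dict with "image" (384x512x3 uint8, red, green, blue), "fovy" (degrees; the focal length in pixels is half the picture's height over the tangent of half this angle, whatever the lens; pixels are square), "cx", "cy" (the principal point, pixels), "extrinsics" (4x4, takes a point from camera to world coordinates). Camera axes: x right, y up, looking along -z (the intrinsics and any distortion apply to the point x, -y, -z); pixel columns grow to the right and rows downward; lengths in m; the calibration is good to about 2 mm. A picture is of the moment at which its call begins. There is no depth.
- ctrl.sign_off(): hands the job in; it is judged then, once.
The state is a dict: "time": time; "qpos": joint angles; "dq": joint speeds; "joint_efforts": joint torques, N m; "eef_pos": TCP position; "tcp_rot": TCP orientation; "contact_force": force on the tool from outside, world axes, zero at the start; "wrist_torque": the same for the moment, N m; "opening": opening from 0.0 (shut) to 1.0 (fully open); "finger_force": force on a finger pad.
Only numpy, scipy, OpenCV 4.12 (cv2) and the standard library are available. Lean on these libraries where they do the work, as an engineer would, in place of code of your own. Each camera call takes 0.05 s, during which the arm holds its last target. There are 200 camera calls.

## Task

Take the pin spanner out of its wooden stand and set both of its pins fully into the two holes of the label unwinder's lock ring. Turn the ring clockwise with the spanner until it is fully home against its stop, then put the spanner back in its stand, upright with both pins in the stand's holes. Work gently, without leaning or wrenching hard on the ring, move the ring only with the spanner, and leave the carton, tape roll and note pad where they are.

Things in the scene. Friction and masses are not known exactly. Their poses are not given: they have to be found in the camera images.
- holder: label unwinder, fixed: blue foot 130x130 mm, 15 mm high with bolt heads; white label roll (73 mm dia, 12 to 62 mm up) on an upright spindle; above it a lock ring (orange knurled rim, 81 mm dia, aluminium face, 64 to 82 mm up). Origin: on the spindle's axis at table height; z up.
- ring_face (a point): on the spindle's axis, level with the ring's flat top face, 82 mm above the table; axes are the holder's and do not turn with the ring. The face has two round holes, 10 mm dia, 12 mm deep, edges countersunk 1.5 mm, opposite each other, 24 mm from the axis.
- lock_ring (a joint): turn of the ring, rad: 0 loose, grows clockwise seen from above, 0.95 hard stop (home); starts at 0 to 0.2; friction 0.12 N m, stays where left. From above, the line through the holes stands at 0.5 + c - joint, counterclockwise from the holder's x. c is the face's clocking: fixed in a run, -0.55 to 0.55, NOT in the readings; see or feel for the holes.
- spanner: two steel pins, 7 mm dia, 10 mm long, tapered ends, 48 mm apart on its x axis, under a dark bar 64 (x) x 14 (y) x 12 mm; red grip above, 24 (x) x 18 (y) mm, from 22 to 68 mm above the pin ends. 0.16 kg. Origin: midway between the pin ends, z up. Fully in ring or stand, the bar's underside rests on the top face. A half turn about z is the same tool.
- stand: wooden block 94 (x) x 46 (y) x 24 mm, fixed to the table, with two holes of 12 mm diameter, 16 mm deep, on its x axis 24 mm either side of its middle. Origin: centre of its underside on the table, z up. The spanner starts in it, its x axis within 0.05 rad of the stand's.
- stand_seat (a point): where the spanner's origin lies when it rests in the stand: 14 mm above the table over the middle of the stand
- parcel: closed brown carton 62 x 101 x 40 mm, bystander; origin at the centre of its underside
- tape: roll of tan tape lying flat, 94 mm diameter, 25 mm high, bystander; origin at the centre of its underside
- notes: pad of yellow sticky notes 68 x 68 x 16 mm, bystander; origin at the centre of its underside

How it is judged:
By the outcome, as a careful person would: the job done as asked, in the order asked, and still so for the second after the job is handed in, with the robot touching nothing.
It also fails if it takes over 72 s, if anything falls off the work surface, if the arm or the gripper's body presses on something with over 40 N, if the wrist force passes 120 N, or if a joint passes its speed limit or range.

## Working session

There is one attempt and no reset: what is moved stays moved. The work goes in short steps, Python scripts to look and compute and a tool call to move; the robot and the scene stay as the last step left them, time stands still between calls to the robot, and variables do not carry over. Pictures are saved under pics/ and viewed, at most 11 in all, crops included, and the job is handed in when it is done.

Besides the shell and the picture viewer there is one more tool, called after "Request:" as name(argument=value, ...), one argument or row to a line, values as JSON. send_rows: Moves the arm, as the interface text tells. Its arguments: {"type":"object","properties":{"moves":{"type":"string"},"newtons":{"type":"number"}},"required":["moves"]}

```bash
ls; mkdir -p pics
python3 - <<'E'
from plant import ctrl
import cv2
s=ctrl.get_state();print(s)
for n in("top","scene"):
    c=ctrl.read_camera(n);cv2.imwrite(f"pics/{n}0.png",c["image"][:,:,::-1]);print(n,c["fovy"],c["cx"],c["cy"],c["extrinsics"],[k for k in c])
E
```

```text
pics
{'time': 0.0, 'qpos': array([-1.36301323e+00,  2.87169631e-01,  1.57817056e+00, -1.69827307e-05,
        1.27858061e+00, -1.49983526e-01]), 'dq': array([-0.00046666,  0.00098173,  0.00163141,  0.00109127, -0.00100116,
       -0.0005082 ]), 'joint_efforts': array([ 1.70171870e-05, -4.05984664e+01, -2.92625266e+01, -1.46999441e-04,
        5.85648901e-03,  3.24617837e-06]), 'eef_pos': array([ 0.23626505, -0.63157055,  0.21534805]), 'tcp_rot': array([ 9.84041896e-01,  1.77933109e-01, -4.17618869e-05, -1.16335068e-03]), 'contact_force': array([-0.72639621, -0.22306819,  0.15303746]), 'wrist_torque': array([ 0.02810918, -0.03281788, -0.05154661]), 'finger_force': 0.0, 'opening': 1.0008526102703952}
top 45.221344407404864 254.755570225815 190.0044014757216 [[ 0.02546831  0.99852756 -0.04789643  0.49985865]
 [-0.99964611  0.02507009 -0.00889667 -0.01154105]
 [-0.0076828   0.04810606  0.99881269  1.08260488]
 [ 0.          0.          0.          1.        ]] ['image', 'fovy', 'cx', 'cy', 'extrinsics']
scene 47.22820155502365 254.40207729757984 183.97395651865526 [[-0.75663113  0.37844012 -0.53319079  0.09070928]
 [-0.65348728 -0.41083913  0.63574018  0.56015594]
 [ 0.02153395  0.82945421  0.55815948  0.57254923]
 [ 0.          0.          0.          1.        ]] ['image', 'fovy', 'cx', 'cy', 'extrinsics']
```

View pics/top0.png

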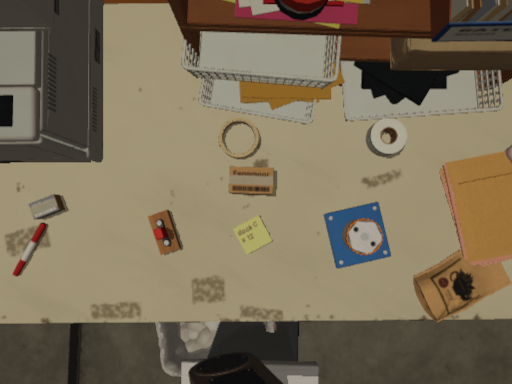

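View pics/scene0.png

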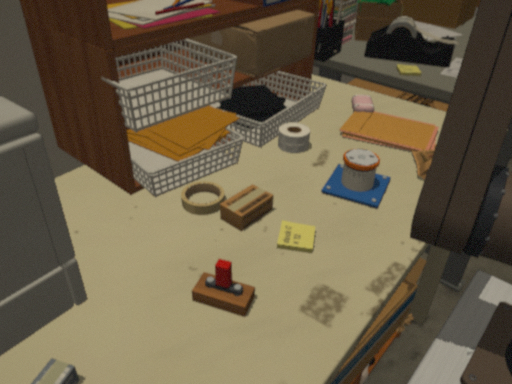

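The top view shows the stand at about (164,233), with the red grip at (160,233), and the holder with its ring at about (363,237). The tape, carton and pad are between and beyond them. I'll enlarge the stand and the ring next.

```bash
cat > h.py <<'E'
import numpy as np, cv2
from plant import ctrl
from scipy.spatial.transform import Rotation as R
def pix2w(c,u,v,z):
    f=c["image"].shape[0]/2/np.tan(np.radians(c["fovy"]/2));E=c["extrinsics"]
    d=E[:3,:3]@np.array([(u-c["cx"])/f,-(v-c["cy"])/f,-1]);o=E[:3,3]
    return o+d*(z-o[2])/d[2]
def w2pix(c,p):
    f=c["image"].shape[0]/2/np.tan(np.radians(c["fovy"]/2));E=c["extrinsics"]
    q=E[:3,:3].T@(np.asarray(p)-E[:3,3]);return c["cx"]+f*q[0]/-q[2],c["cy"]-f*q[1]/-q[2]
def rel(target_pos,yaw):
    """shift (20cm units, tool axes) and z-turn (revs) from the measured pose; yaw = world angle of tool x, tool down"""
    s=ctrl.get_state();r=R.from_quat(s["tcp_rot"])
    d=r.inv().apply(np.asarray(target_pos)-s["eef_pos"])/0.2
    T=R.from_euler('z',yaw)*R.from_euler('x',np.pi)
    rv=(r.inv()*T).as_rotvec()/(2*np.pi)
    return rv.round(4),d.round(4)
E
python3 - <<'E'
from h import *
c=ctrl.read_camera("top");im=c["image"][:,:,::-1]
a=cv2.resize(im[200:270,130:200],None,fx=5.7,fy=5.7,interpolation=cv2.INTER_CUBIC)
b=cv2.resize(im[200:270,323:393],None,fx=5.7,fy=5.7,interpolation=cv2.INTER_CUBIC)
cv2.imwrite("pics/c1.png",np.hstack([a,b]));print(a.shape)
E
```

```text
(399, 399, 3)
```

View pics/c1.png

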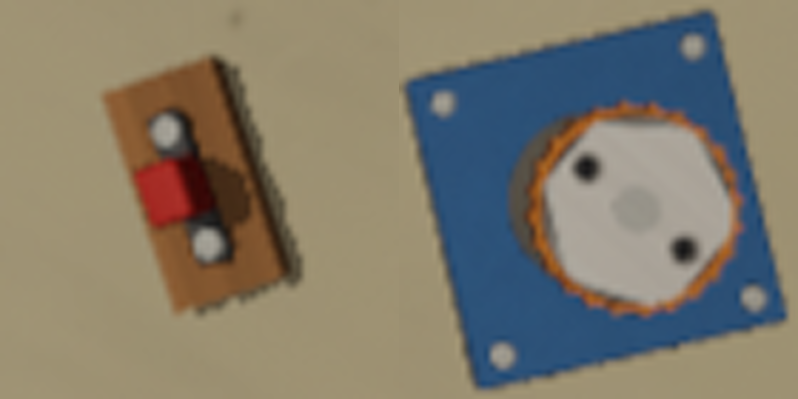

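The left crop shows the stand corners at about (103,95), (213,57), (290,275) and (178,313), with the bar-end discs at (170,130) and (209,243). The right crop shows the ring holes at (586,167) and (684,249), and the foot corners.

Run:
```python
from h import *
c=ctrl.read_camera("top")
k=5.7
def P(x,y,z,x0): return pix2w(c,x0+(x+.5)/k-.5,200+(y+.5)/k-.5,z)
def an(d): return np.arctan2(d[1],d[0])
st=[P(x,y,.024,130) for x,y in[(103,95),(213,57),(290,275),(178,313)]]
print("stand",np.mean(st,0),[np.linalg.norm(st[i]-st[(i+1)%4]) for i in range(4)],an(st[0]-st[3]),an(st[1]-st[2]))
b=[P(x,y,.037,130) for x,y in[(170,130),(209,243)]];print("bar",np.mean(b,0),np.linalg.norm(b[0]-b[1]),an(b[0]-b[1]))
g=P(165,194,.082,130);print("grip top",g)
h=[P(x,y,.082,323) for x,y in[(187,167),(285,249)]];print("holes",np.mean(h,0),np.linalg.norm(h[0]-h[1]),an(h[0]-h[1]))
f=[P(x,y,.015,323) for x,y in[(6,82),(313,10),(389,318),(79,388)]]
print("foot",np.mean(f,0),[np.linalg.norm(f[i]-f[(i+1)%4]) for i in range(4)],[an(f[i]-f[(i+1)%4])for i in range(4)])
```

```text
stand [0.44903901 0.20351251 0.024     ] [np.float64(0.04681966557102421), np.float64(0.09301958327311884), np.float64(0.04738438985404481), np.float64(0.09271579113513669)] 0.36784641947558905 0.3738767529445326
bar [0.44893552 0.20341436 0.037     ] 0.047493711943584815 0.36787769365744194
grip top [0.44802337 0.20337893 0.082     ]
holes [ 0.45422789 -0.24089031  0.082     ] 0.04799152076554276 0.8959710809957705
foot [ 0.45435325 -0.24035197  0.015     ] [np.float64(0.1279122146757245), np.float64(0.1274945651585729), np.float64(0.1281600707460436), np.float64(0.12638999810483417)] [np.float64(1.8262364127495812), np.float64(0.2548335602639411), np.float64(-1.3239779858938818), np.float64(-2.8886877509226756)]
```

Run:
```python
from h import *
for p in[(.454,-.24,.2),(.449,.2035,.16)]: print(rel(p,.37))
```

```text
(array([-0.0002, -0.    , -0.0019]), array([ 1.7054, -1.4537,  0.0817]))
(array([-0.0002, -0.    , -0.0019]), array([ 2.4586, -3.5392,  0.285 ]))
```

Request:
send_rows(
  moves="0 0 0 0.85 -0.73 0.04 0.2;0 0 0 0.85 -0.73 0.04 0.2;0 0 0 0.85 -0.73 0.04 0.2;0 0 0 0.85 -0.73 0.04 0.2;0 0 0 0.85 -0.73 0.04 0.2",
)

```text
time: 0.82
eef_pos: [0.3455, -0.4337, 0.2085]
tcp_rot: [0.984, 0.18, -0.0, -0.0]
contact_force: [-0.5, -0.5, 0.3]
opening: 0.598
finger_force: 0.0
```

Request:
send_rows(
  moves="0 0 0 0.85 -0.73 0.04 0.2;0 0 0 0.85 -0.73 0.04 0.2;0 0 0 0.85 -0.73 0.04 0.2;0 0 0 0.85 -0.73 0.04 0.2;0 0 0 0.85 -0.73 0.04 0.2",
)

```text
time: 1.45
eef_pos: [0.4533, -0.2389, 0.2007]
tcp_rot: [0.984, 0.179, -0.0, 0.0]
contact_force: [0.1, -0.7, 0.1]
opening: 0.601
finger_force: 0.0
```

Run:
```python
from h import *
c=ctrl.read_camera("wrist");cv2.imwrite("pics/w1.png",c["image"][:,:,::-1])
print(ctrl.get_state()["eef_pos"],ctrl.get_state()["time"],c["extrinsics"],[w2pix(c,(.4543,-.2406,.082))])
print([w2pix(c,(.4543+s*.024*np.cos(.896),-.2406+s*.024*np.sin(.896),.082)) for s in(1,-1)])
```

```text
[ 0.45284779 -0.24001924  0.20076811] 1.5 [[ 3.52604875e-01  9.00661543e-01  2.53926343e-01  5.16270304e-01]
 [-9.35772287e-01  3.39424846e-01  9.55039332e-02 -2.14741052e-01]
 [-1.72190362e-04 -2.71292387e-01  9.62496967e-01  3.57912530e-01]
 [ 0.00000000e+00  0.00000000e+00  0.00000000e+00  1.00000000e+00]] [(np.float64(257.2865953209574), np.float64(182.90778164251938))]
[(np.float64(245.2159532187181), np.float64(163.05681630319762)), (np.float64(268.8902884477023), np.float64(201.9908186604429))]
```

View pics/w1.png

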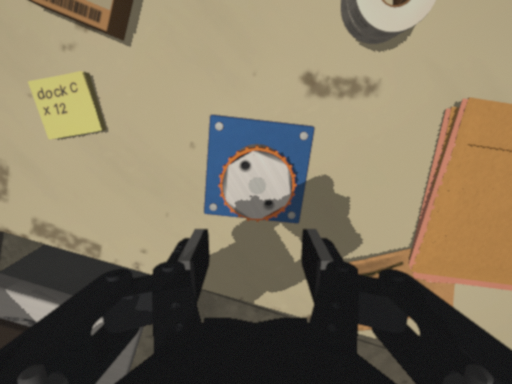

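The wrist view shows the ring holes at (245,165) and (268,203), within about 2 px of my prediction. Moving on to the stand.

Request:
send_rows(
  moves="0 0 0 0.25 -0.695 0.04 0.2;0 0 0 0.25 -0.695 0.04 0.2;0 0 0 0.25 -0.695 0.04 0.2",
)

```text
time: 1.88
eef_pos: [0.4502, -0.0914, 0.1925]
tcp_rot: [0.984, 0.178, -0.0, 0.0]
contact_force: [-0.5, 0.4, -0.4]
opening: 0.597
finger_force: 0.0
```

Request:
send_rows(
  moves="0 0 0 0.25 -0.695 0.04 0.2;0 0 0 0.25 -0.695 0.04 0.2;0 0 0 0.25 -0.695 0.04 0.2",
)

```text
time: 2.25
eef_pos: [0.449, 0.0565, 0.1847]
tcp_rot: [0.984, 0.178, 0.0, 0.0]
contact_force: [0.2, 0.5, 0.2]
opening: 0.596
finger_force: 0.0
```

Request:
send_rows(
  moves="0 0 0 0.25 -0.695 0.04 0.2;0 0 0 0.25 -0.695 0.04 0.2;0 0 0 0.25 -0.695 0.04 0.2;0 0 0 0.25 -0.695 0.04 0.2",
)

```text
time: 2.75
eef_pos: [0.4479, 0.2032, 0.1767]
tcp_rot: [0.984, 0.178, -0.0, 0.0]
contact_force: [-0.2, -0.8, -0.5]
opening: 0.6
finger_force: 0.0
```

Run:
```python
from h import *
c=ctrl.read_camera("wrist");cv2.imwrite("pics/w2.png",c["image"][:,:,::-1])
print(ctrl.get_state()["eef_pos"],ctrl.get_state()["time"])
a=.37
for s in(1,-1): print("disc",w2pix(c,(.449+s*.024*np.cos(a),.2035+s*.024*np.sin(a),.036)))
print("grip",w2pix(c,(.449,.2035,.082)))
for x in(-.047,.047):
  for y in (-.023,.023): print("corner",w2pix(c,(.449+x*np.cos(a)-y*np.sin(a),.2035+x*np.sin(a)+y*np.cos(a),.024)))
print(rel((.449,.2035,.051),.37))
```

```text
[0.4479134  0.20242106 0.17666927] 2.8
disc (np.float64(255.12769191759216), np.float64(155.848822345112))
disc (np.float64(255.62217487080898), np.float64(198.24307772960174))
grip (np.float64(255.46321775689952), np.float64(188.0742335125581))
corner (np.float64(275.0505622097521), np.float64(213.5268433625424))
corner (np.float64(236.57998251339825), np.float64(213.95824825599186))
corner (np.float64(275.7317248527829), np.float64(133.22349012636525))
corner (np.float64(234.02915427891153), np.float64(133.72715628004474))
(array([ 0.0001,  0.    , -0.002 ]), array([ 0.0072, -0.0037,  0.6283]))
```

View pics/w2.png

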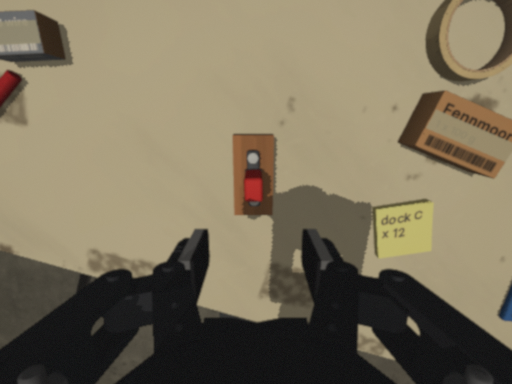

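The wrist view shows the red grip at (254,184) and the bar disc at (253,157), about 1 px off prediction. Descending to grasp.

Request:
send_rows(
  moves="0 0 -0.002 0.006 -0.006 0.25 0.2;0 0 -0.002 0.006 -0.006 0.45 0.2;0 0 -0.002 0.006 -0.006 0.58 0.2;0 0 -0.002 0.006 -0.006 0.63 0.2;0 0 -0.002 0.006 -0.006 0.63 0.2;0 0 -0.002 0.006 -0.006 0.63 -1;0 0 -0.002 0.006 -0.006 0.63 -1;0 0 -0.002 0.006 -0.006 0.63 -1;0 0 -0.002 0.006 -0.006 0.63 -1;0 0 -0.002 0.006 -0.006 0.63 -1;0 0 -0.002 0.006 -0.006 0.63 -1",
  newtons=60,
)

```text
time: 4.18
eef_pos: [0.4492, 0.2054, 0.0524]
tcp_rot: [0.983, 0.184, 0.002, 0.0]
contact_force: [-0.4, -0.8, 6.7]
opening: 0.191
finger_force: 61.4
```

Request:
send_rows(
  moves="0 0 0 0 0 -0.02 -1;0 0 0 0 0 -0.08 -1;0 0 0 0 0 -0.2 -1;0 0 0 0 0 -0.4 -1;0 0 0 0 0 -0.55 -1;0 0 0 0 0 -0.55 -1",
)

```text
time: 4.92
eef_pos: [0.4494, 0.2055, 0.1637]
tcp_rot: [0.983, 0.184, 0.003, -0.0]
contact_force: [0.7, -0.3, -2.6]
opening: 0.186
finger_force: 60.4
```

Run:
```python
from h import *
c=ctrl.read_camera("wrist");cv2.imwrite("pics/w3.png",c["image"][:,:,::-1])
s=ctrl.get_state();print({k:s[k] for k in("eef_pos","time","opening","finger_force","contact_force","wrist_torque")})
r=R.from_quat(s["tcp_rot"])
# expected pixels of spanner points in tool frame (origin 37mm below tcp)
for n,p in dict(pin1=(.024,0,.037),pin2=(-.024,0,.037),disc1=(.024,0,.015),gripT1=(.012,.009,-.031)).items(): print(n,w2pix(c,s["eef_pos"]+r.apply(p)))
print(rel((.454,-.2406,.16),.896))
```

```text
{'eef_pos': array([0.44790336, 0.20507979, 0.16133437]), 'time': 4.975, 'opening': 0.1949696220335448, 'finger_force': 60.38877725601196, 'contact_force': array([-0.35685427, -0.43611077, -2.68240289]), 'wrist_torque': array([-0.01184749, -0.04626976, -0.0168404 ])}
pin1 (np.float64(255.2378217487895), np.float64(179.25739174249742))
pin2 (np.float64(255.24566348978632), np.float64(239.45829118932485))
disc1 (np.float64(255.277753743268), np.float64(186.62063032537483))
gripT1 (np.float64(273.1928014630814), np.float64(231.90797964711228))
(array([ 0.0001, -0.0002, -0.0836]), array([-0.7785,  2.0882,  0.0061]))
```

View pics/w3.png

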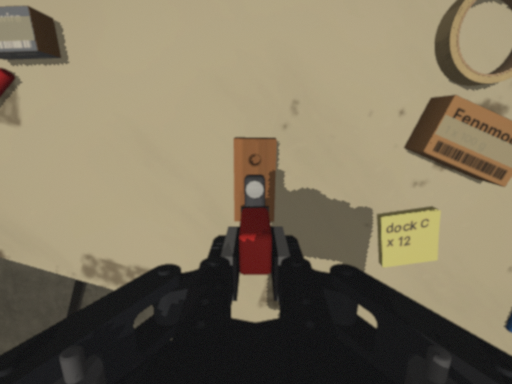

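The spanner is in the grip and clear of the stand, with its bar disc at (255,189) and a stand hole visible at (255,159). Carrying it to the ring now.

Request:
send_rows(
  moves="0 0 0 -0.13 0.348 0 -1;0 0 0 -0.26 0.696 0 -1;0 0 0 -0.26 0.696 0 -1;0 0 0 -0.26 0.696 0 -1",
)

```text
time: 5.48
eef_pos: [0.4482, 0.0553, 0.1585]
tcp_rot: [0.983, 0.182, -0.002, -0.001]
contact_force: [-0.7, 1.5, -1.8]
opening: 0.196
finger_force: 60.4
```

Request:
send_rows(
  moves="0 0 0 -0.13 0.348 0 -1;0 0 0 -0.26 0.696 0 -1;0 0 0 -0.26 0.696 0 -1;0 0 0 -0.26 0.696 0 -1",
)

```text
time: 5.98
eef_pos: [0.4511, -0.0922, 0.1594]
tcp_rot: [0.983, 0.183, -0.001, -0.001]
contact_force: [-0.6, 0.5, -2.1]
opening: 0.19
finger_force: 60.4
```

Request:
send_rows(
  moves="0 0 -0.028 -0.13 0.348 0 -1;0 0 -0.056 -0.26 0.696 0 -1;0 0 -0.0836 -0.26 0.696 0 -1;0 0 -0.0836 -0.26 0.696 0 -1;0 0 -0.0836 -0.26 0.696 0 -1;0 0 -0.0836 -0.26 0.696 0 -1",
)

```text
time: 6.72
eef_pos: [0.4536, -0.2388, 0.1602]
tcp_rot: [0.901, 0.434, -0.0, -0.001]
contact_force: [-0.5, 0.1, -1.9]
opening: 0.192
finger_force: 60.4
```

Run:
```python
from h import *
cs=[ctrl.read_camera("wrist") for _ in range(3)];c=cs[-1]
ss=[]
for _ in range(6): ss.append(ctrl.get_state()); ctrl.read_camera("top")
p=np.mean([s["eef_pos"] for s in ss],0);print(p,np.std([s["eef_pos"] for s in ss],0),ss[-1]["time"])
r=R.from_quat(ss[-1]["tcp_rot"]);print(r.as_euler('zyx'),rel((.4543,-.2406,.16),.896))
im=cv2.resize(c["image"][120:270,160:350],None,fx=4,fy=4,interpolation=cv2.INTER_CUBIC);cv2.imwrite("pics/w4.png",im[:,:,::-1])
for s in(1,-1): print("hole",w2pix(c,(.4543+s*.024*np.cos(.896),-.2406+s*.024*np.sin(.896),.082)))
print("ctr",w2pix(c,(.4543,-.2406,.082)),"disc",w2pix(c,p+r.apply((.024,0,.015))))
```

```text
[ 0.45361949 -0.24020275  0.16079465] [4.05727472e-05 3.21251041e-04 5.48288761e-05] 7.125
[-8.95670114e-01  1.18812635e-04  3.14153888e+00] (array([ 0.    , -0.    , -0.0001]), array([0.0028, 0.0028, 0.004 ]))
hole (np.float64(257.60879306984697), np.float64(168.38049356170333))
hole (np.float64(257.4459585256095), np.float64(220.09398920972473))
ctr (np.float64(257.5252210467145), np.float64(194.9215538434563)) disc (np.float64(257.2711328435371), np.float64(186.84758216293656))
```

View pics/w4.png

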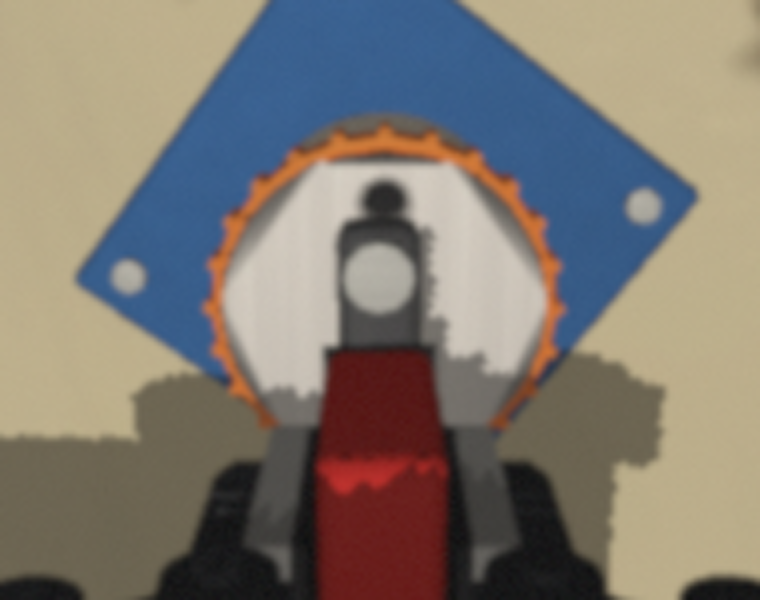

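The disc is at (254.4,189.1) and the near hole at (255.9,169.6). Compared with prediction, the spanner needs to shift about +1.3 mm in x and +1.5 mm in y in tool axes. I'll apply that and descend gently.

Request:
send_rows(
  moves="0 0 0 0.0065 0.0075 0.08 -1;0 0 0 0.0065 0.0075 0.15 -1;0 0 0 0.0065 0.0075 0.18 -1;0 0 0 0.0065 0.0075 0.195 -1;0 0 0 0.0065 0.0075 0.205 -1;0 0 0 0.0065 0.0075 0.21 -1;0 0 0 0.0065 0.0075 0.215 -1",
)

```text
time: 8.05
eef_pos: [0.4556, -0.2407, 0.118]
tcp_rot: [0.901, 0.433, 0.0, 0.0]
contact_force: [1.1, 0.8, -0.8]
opening: 0.186
finger_force: 60.5
```

Request:
send_rows(
  moves="0 0 0 0 0 0.01 -1;0 0 0 0 0 0.015 -1;0 0 0 0 0 0.02 -1;0 0 0 0 0 0.02 -1",
)

```text
time: 8.55
eef_pos: [0.4555, -0.2407, 0.1136]
tcp_rot: [0.901, 0.433, -0.0, -0.0]
contact_force: [-0.6, -0.7, -1.6]
opening: 0.193
finger_force: 60.4
```

Request:
send_rows(
  moves="0 0 0 0 0 0.005 -1;0 0 0 0 0 0.01 -1;0 0 0 0 0 0.015 -1;0 0 0 0 0 0.015 -1",
)

```text
time: 9.05
eef_pos: [0.4554, -0.2406, 0.1105]
tcp_rot: [0.901, 0.433, -0.0, -0.0]
contact_force: [0.1, 0.4, -1.9]
opening: 0.186
finger_force: 60.4
```

Request:
send_rows(
  moves="0 0 0 0 0 0.005 -1;0 0 0 0 0 0.0075 -1;0 0 0 0 0 0.0075 -1",
)

```text
time: 9.43
eef_pos: [0.4556, -0.2408, 0.1103]
tcp_rot: [0.901, 0.433, -0.0, -0.0]
contact_force: [-3.7, 1.7, 4.1]
opening: 0.193
finger_force: 61.3
```

Run:
```python
from h import *
s=ctrl.get_state();print(s["eef_pos"],s["contact_force"],s["wrist_torque"],s["finger_force"])
```

```text
[ 0.45556985 -0.24079276  0.11030912] [-3.67913168  1.72241791  4.13473275] [ 0.34202426  0.63321822 -0.01974107] 61.31346881389618
```

Request:
send_rows(
  moves="0 0 0.01 0 0 -0.003 -1;0 0 0.02 -0.0005 0 -0.003 -1;0 0 0.03 -0.001 0.0004 -0.003 -1;0 0 0.04 -0.0015 0.0006 -0.003 -1;0 0 0.05 -0.002 0.0008 -0.003 -1;0 0 0.06 -0.0024 0.001 -0.003 -1;0 0 0.06 -0.0024 0.001 -0.003 -1",
)

```text
time: 10.3
eef_pos: [0.4553, -0.2408, 0.1103]
tcp_rot: [0.966, 0.257, -0.0, -0.001]
contact_force: [-1.7, 3.2, 4.7]
opening: 0.193
finger_force: 61.2
```

```bash
cat > st.py <<'E'
from h import *
s=ctrl.get_state();print(s["time"],s["eef_pos"],s["contact_force"],s["wrist_torque"],s["finger_force"],"tau6",s["joint_efforts"][5],"yaw",-R.from_quat(s["tcp_rot"]).as_euler('zyx')[0])
E
python3 st.py
```

```text
10.3 [ 0.45532938 -0.24075765  0.11032232] [-1.72067063  3.24668579  4.74322368] [0.61522418 0.56771838 0.05289002] 61.2161386013031 tau6 0.10866966331377625 yaw 0.5194559586381062
```

Request:
send_rows(
  moves="0 0 0.01 0 0 -0.001 -1;0 0 0.02 -0.0005 -0.0004 -0.001 -1;0 0 0.03 -0.001 -0.0004 -0.001 -1;0 0 0.04 -0.0013 -0.0006 -0.001 -1;0 0 0.05 -0.0016 -0.0008 -0.001 -1;0 0 0.055 -0.002 -0.001 -0.001 -1;0 0 0.055 -0.002 -0.001 -0.001 -1",
)

```text
time: 11.18
eef_pos: [0.4552, -0.2413, 0.1103]
tcp_rot: [0.996, 0.087, 0.0, 0.0]
contact_force: [-1.4, 1.5, 3.2]
opening: 0.194
finger_force: 61.1
```

```bash
python3 st.py
```

```text
11.175 [ 0.45524965 -0.24128024  0.11033107] [-1.38588967  1.50758663  3.16146407] [0.38347049 0.19770381 0.03352059] 61.072683334350586 tau6 0.06922388914972544 yaw 0.1737282525345749
```

Now in small steps, watching for the stop.

Request:
send_rows(
  moves="0 0 0.004 0 0 0 -1;0 0 0.008 0 -0.0005 0 -1;0 0 0.012 -0.0005 -0.0005 0 -1;0 0 0.012 -0.0005 -0.0005 0 -1",
)

```text
time: 11.68
eef_pos: [0.4552, -0.2414, 0.1103]
tcp_rot: [0.999, 0.049, 0.001, 0.0]
contact_force: [-0.1, 1.1, 3.7]
opening: 0.19
finger_force: 61.1
```

```bash
python3 st.py
```

```text
11.675 [ 0.45517219 -0.24138125  0.11032451] [-0.05463098  1.12134172  3.73379059] [0.20850662 0.05448095 0.06976688] 61.14701986312866 tau6 0.05541762337088585 yaw 0.09705588754602124
```

Request:
send_rows(
  moves="0 0 0.004 0 0 0 -1;0 0 0.008 0 -0.0005 0 -1;0 0 0.012 -0.0005 -0.0005 0 -1;0 0 0.012 -0.0005 -0.0005 0 -1",
)

```text
time: 12.18
eef_pos: [0.4551, -0.2414, 0.1103]
tcp_rot: [1.0, 0.011, 0.001, 0.0]
contact_force: [0.7, -0.2, 3.4]
opening: 0.192
finger_force: 61.2
```

```bash
python3 st.py
```

```text
12.175 [ 0.45506109 -0.24141789  0.11032108] [ 0.72854311 -0.24086243  3.40302565] [-0.05049667 -0.1646133  -0.01667795] 61.153846979141235 tau6 0.05466086673550308 yaw 0.021573479555304198
```

Request:
send_rows(
  moves="0 0 0.004 0 0 0 -1;0 0 0.008 0 -0.0005 0 -1;0 0 0.008 0 -0.0005 0 -1",
)

```text
time: 12.55
eef_pos: [0.455, -0.2414, 0.1103]
tcp_rot: [1.0, -0.014, 0.0, 0.001]
contact_force: [1.6, -1.4, 4.3]
opening: 0.193
finger_force: 61.2
```

```bash
python3 st.py
```

```text
12.55 [ 0.45499529 -0.2413793   0.11029651] [ 1.63988546 -1.39953896  4.31771824] [-0.34796324 -0.22177168  0.05472185] 61.16261601448059 tau6 0.05630896892398596 yaw -0.028542492175770207
```

Request:
send_rows(
  moves="0 0 0.004 0 0 0 -1;0 0 0.008 0 -0.0005 0 -1;0 0 0.008 0 -0.0005 0 -1",
)

```text
time: 12.92
eef_pos: [0.4549, -0.2413, 0.1103]
tcp_rot: [0.999, -0.039, 0.0, 0.001]
contact_force: [1.1, -3.6, 4.5]
opening: 0.194
finger_force: 61.2
```

```bash
python3 st.py
```

```text
12.925 [ 0.45493827 -0.24132279  0.11029374] [ 1.06403319 -3.56784604  4.47654446] [-0.64189005 -0.24658068  0.0181881 ] 61.16799473762512 tau6 0.0578939588740468 yaw -0.07878900836711256
```

Request:
send_rows(
  moves="0 0 0.004 0 0.0005 0 -1;0 0 0.008 0 0.001 0 -1;0 0 0.008 0 0.001 0 -1",
)

```text
time: 13.3
eef_pos: [0.4548, -0.2413, 0.1103]
tcp_rot: [0.998, -0.064, 0.0, 0.0]
contact_force: [1.9, -2.9, 5.2]
opening: 0.195
finger_force: 61.3
```

```bash
python3 st.py
python3 - <<'E'
from h import *
out=[]
for n in("top","wrist"):
    c=ctrl.read_camera(n);u,v=map(int,w2pix(c,(.4545,-.2408,.09)))
    h=40 if n=="top" else 70
    out.append(cv2.resize(c["image"][max(v-h,0):v+h,u-h:u+h],(400,400),interpolation=cv2.INTER_CUBIC));print(n,u,v)
cv2.imwrite("pics/r1.png",np.hstack(out)[:,:,::-1])
E
```

```text
13.3 [ 0.45483197 -0.24134828  0.11025628] [ 1.89445745 -2.86455247  5.15659483] [-0.68784562 -0.28314221  0.26633816] 61.30280077457428 tau6 0.269831707701087 yaw -0.1282010518100185
top 364 236
wrist 253 217
```

View pics/r1.png

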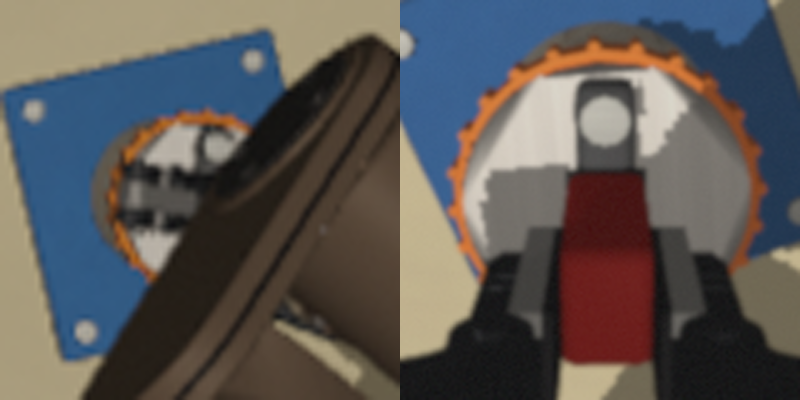

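The torque is now rising, from 0.06 to 0.27 N m. The pictures show the bar seated on the face and the ring turned along with it. One more small nudge will confirm the stop.

Request:
send_rows(
  moves="0 0 0.002 0 0 0 -1;0 0 0.004 0 0 0 -1;0 0 0.004 0 0 0 -1;0 0 0.004 0 0 0 -1",
)

```text
time: 13.9
eef_pos: [0.4548, -0.2413, 0.1103]
tcp_rot: [0.997, -0.075, -0.0, 0.001]
contact_force: [2.0, -3.1, 5.3]
opening: 0.194
finger_force: 62.4
```

```bash
python3 st.py
```

```text
13.9 [ 0.45477409 -0.24128971  0.11031667] [ 2.04404145 -3.14753773  5.3395211 ] [-0.74527565 -0.28834114  0.78101992] 62.396793365478516 tau6 0.8279282972216606 yaw -0.15023460841473102
```

Torque is 0.8 N m, so the ring is home. Backing off to mid-play and lifting out.

Request:
send_rows(
  moves="0 0 -0.004 0 0 0 -1;0 0 -0.008 0 0 0 -1;0 0 -0.013 0 0 0 -1;0 0 -0.013 0 0 0 -1",
)

```text
time: 14.4
eef_pos: [0.4546, -0.2408, 0.1103]
tcp_rot: [0.999, -0.037, -0.0, -0.0]
contact_force: [0.2, -2.5, 6.8]
opening: 0.194
finger_force: 61.5
```

```bash
python3 st.py
```

```text
14.4 [ 0.45459395 -0.2407811   0.11026584] [ 0.17004987 -2.51780004  6.78377325] [-0.52134821 -0.1829457   0.0505739 ] 61.45327091217041 tau6 0.0030653209250885993 yaw -0.0731172495538277
```

Request:
send_rows(
  moves="0 0 0 0 0 -0.01 -1;0 0 0 0 0 -0.025 -1;0 0 0 0 0 -0.05 -1;0 0 0 0 0 -0.09 -1;0 0 0 0 0 -0.18 -1;0 0 0 0 0 -0.3 -1;0 0 0 0 0 -0.3 -1",
)

```text
time: 15.28
eef_pos: [0.4561, -0.2418, 0.1734]
tcp_rot: [0.999, -0.036, 0.002, 0.001]
contact_force: [-0.1, 0.4, -3.2]
opening: 0.189
finger_force: 60.5
```

```bash
python3 st.py
python3 - <<'E'
from h import *
c=ctrl.read_camera("wrist")
cv2.imwrite("pics/w5.png",cv2.resize(c["image"][110:260,160:350],None,fx=4,fy=4,interpolation=cv2.INTER_CUBIC)[:,:,::-1])
q=(.4543,-.2406)
for a in(-.054,0,.05):
  print(a,[w2pix(c,(q[0]+s*.024*np.cos(a),q[1]+s*.024*np.sin(a),.082)) for s in(1,-1)])
s=ctrl.get_state();print("disc",w2pix(c,s["eef_pos"]+R.from_quat(s["tcp_rot"]).apply((.024,0,.015))))
print(rel((.4492,.2054,.17),.37))
E
```

```text
15.275 [ 0.45607478 -0.24182381  0.17342694] [-0.10681578  0.44191162 -3.1838012 ] [ 0.02191765 -0.06330056  0.00290654] 60.46137571334839 tau6 0.00039387815377267543 yaw -0.07201353083723694
-0.054 [(np.float64(252.82733840608975), np.float64(167.18959693154673)), (np.float64(253.8487928789417), np.float64(216.519704778687))]
0 [(np.float64(251.4132217187211), np.float64(167.253705911389)), (np.float64(255.19468641152758), np.float64(216.46106453067304))]
0.05 [(np.float64(250.10914114778274), np.float64(167.3802547619514)), (np.float64(256.4364860908185), np.float64(216.34587968095417))]
disc (np.float64(253.76766852952753), np.float64(185.89036174818))
(array([ 0.0003, -0.0003, -0.0703]), array([-0.1907, -2.2252,  0.0054]))
```

View pics/w5.png

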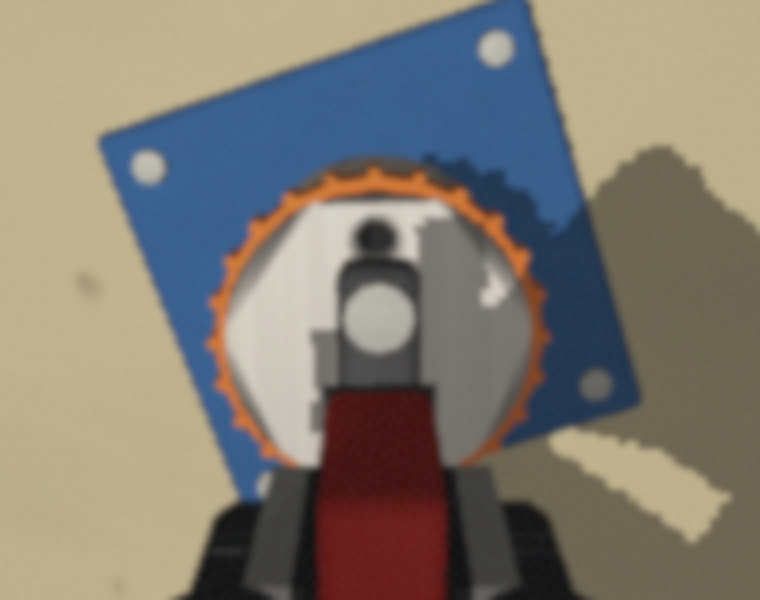

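The pins are clear of the ring. The near hole is at crop (376,238) with the rim centred near x=379, so the ring stands at about -0.04 rad, which is the home position. Returning to the stand.

Request:
send_rows(
  moves="0 0 0 -0.03 -0.37 0 -1;0 0 0 -0.0636 -0.742 0 -1;0 0 0 -0.0636 -0.742 0 -1;0 0 0 -0.0636 -0.742 0 -1",
)

```text
time: 15.82
eef_pos: [0.4517, -0.0902, 0.1689]
tcp_rot: [0.999, -0.034, -0.001, -0.001]
contact_force: [0.4, -0.4, -2.1]
opening: 0.194
finger_force: 60.5
```

Request:
send_rows(
  moves="0 0 0 -0.03 -0.37 0 -1;0 0 0 -0.0636 -0.742 0 -1;0 0 0 -0.0636 -0.742 0 -1;0 0 0 -0.0636 -0.742 0 -1",
)

```text
time: 16.32
eef_pos: [0.4504, 0.0573, 0.1695]
tcp_rot: [0.999, -0.035, -0.001, 0.0]
contact_force: [0.1, -1.4, -2.2]
opening: 0.194
finger_force: 60.5
```

Request:
send_rows(
  moves="0 0 -0.023 -0.03 -0.37 0 -1;0 0 -0.047 -0.0636 -0.742 0 -1;0 0 -0.0703 -0.0636 -0.742 0 -1;0 0 -0.0703 -0.0636 -0.742 0 -1;0 0 -0.0703 -0.0636 -0.742 0 -1;0 0 -0.0703 -0.0636 -0.742 0 -1",
)

```text
time: 17.08
eef_pos: [0.449, 0.2043, 0.1699]
tcp_rot: [0.983, 0.182, -0.0, 0.0]
contact_force: [0.6, -0.5, -0.8]
opening: 0.193
finger_force: 60.5
```

```bash
python3 st.py
python3 - <<'E'
from h import *
ctrl.read_camera("wrist");ctrl.read_camera("wrist")
s=ctrl.get_state();c=ctrl.read_camera("wrist")
cv2.imwrite("pics/w6.png",cv2.resize(c["image"][110:260,160:350],None,fx=4,fy=4,interpolation=cv2.INTER_CUBIC)[:,:,::-1])
q=(.449,.2036);a=.37
print("hole",[w2pix(c,(q[0]+s_*.024*np.cos(a),q[1]+s_*.024*np.sin(a),.024)) for s_ in(1,-1)])
print("disc",w2pix(c,s["eef_pos"]+R.from_quat(s["tcp_rot"]).apply((.024,0,.015))))
print(rel((*q,.17),.37),rel((.4492,.2054,.0524),.37))
E
```

```text
17.075 [0.4489926  0.20426016 0.16986853] [ 0.6269122  -0.46451024 -0.84629092] [0.0023788  0.04169935 0.03763321] 60.490543842315674 tau6 0.001559248448756989 yaw 0.3666756316321069
hole [(np.float64(256.1989978577309), np.float64(156.47802268407472)), (np.float64(256.27615292009637), np.float64(198.10617393346274))]
disc (np.float64(255.54950644462764), np.float64(185.22289874397325))
(array([ 0.    , -0.    , -0.0003]), array([-0.0018,  0.0061,  0.0004])) (array([ 0.    , -0.    , -0.0003]), array([ 0.0023, -0.002 ,  0.5884]))
```

View pics/w6.png

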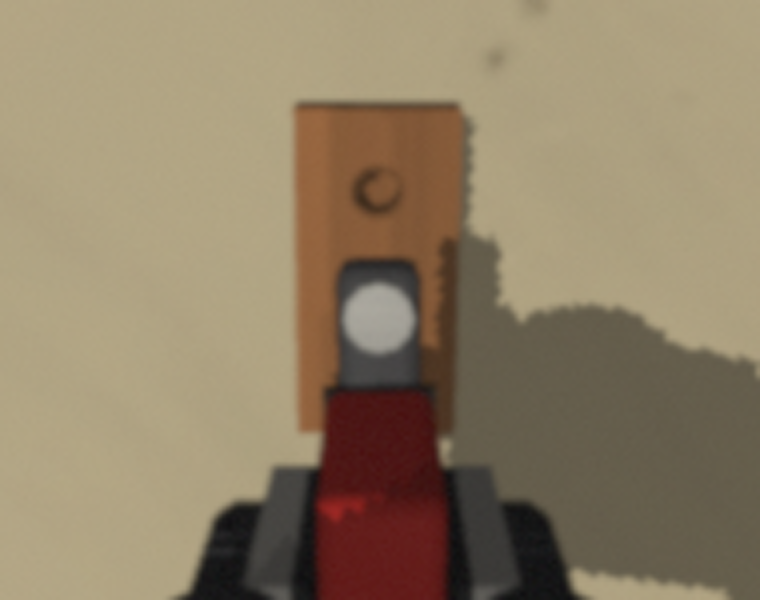

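Run:
```python
from h import *
o=[]
for _ in range(8):
    s=ctrl.get_state();c=ctrl.read_camera("wrist");r=R.from_quat(s["tcp_rot"])
    o.append(np.r_[s["eef_pos"],[x for d in(.015,.0788,.1459) for x in w2pix(c,s["eef_pos"]+r.apply((.024,0,d)))]])
print(np.mean(o,0).round(4),np.std(o,0).round(4))
```

```text
[4.487000e-01 2.054000e-01 1.701000e-01 2.555453e+02 1.852146e+02
 2.554231e+02 1.672624e+02 2.553478e+02 1.562184e+02] [0.0001 0.0003 0.     0.0211 0.0146 0.0169 0.0133 0.0143 0.0124]
```

Request:
send_rows(
  moves="0 0 0 0.006 0.004 0.15 -1;0 0 0 0.006 0.004 0.35 -1;0 0 0 0.006 0.004 0.47 -1;0 0 0 0.006 0.004 0.52 -1;0 0 0 0.006 0.004 0.53 -1;0 0 0 0.006 0.004 0.54 -1;0 0 0 0.006 0.004 0.545 -1;0 0 0 0.006 0.004 0.55 -1;0 0 0 0.006 0.004 0.55 -1",
)

```text
time: 18.75
eef_pos: [0.4502, 0.2055, 0.0603]
tcp_rot: [0.983, 0.184, 0.0, 0.0]
contact_force: [-0.3, 0.4, -2.4]
opening: 0.192
finger_force: 60.5
```

```bash
python3 st.py
```

```text
18.75 [0.45017827 0.20551004 0.06029192] [-0.26168255  0.43666572 -2.38818203] [-0.01480072 -0.02485384  0.00688876] 60.485719442367554 tau6 1.0079791081807343e-05 yaw 0.3697786226015971
```

No contact at 2 mm below the stand's top, so the pins are entering.

Request:
send_rows(
  moves="0 0 0 0 0 0.01 -1;0 0 0 0 0 0.02 -1;0 0 0 0 0 0.03 -1;0 0 0 0 0 0.036 -1;0 0 0 0 0 0.036 -1",
)

```text
time: 19.38
eef_pos: [0.45, 0.2055, 0.0527]
tcp_rot: [0.983, 0.184, -0.0, -0.0]
contact_force: [-0.7, 0.6, -3.0]
opening: 0.197
finger_force: 60.5
```

Request:
send_rows(
  moves="0 0 0 0 0 0.003 -1;0 0 0 0 0 0.004 -1;0 0 0 0 0 0.004 -1",
)

```text
time: 19.75
eef_pos: [0.4501, 0.2055, 0.0524]
tcp_rot: [0.983, 0.184, -0.0, 0.0]
contact_force: [-1.6, -0.6, 1.8]
opening: 0.193
finger_force: 61.0
```

```bash
python3 st.py
```

```text
19.75 [0.45012336 0.20548924 0.0524318 ] [-1.64938438 -0.56323394  1.8239923 ] [-0.09332636  0.25257459 -0.01619421] 60.966739654541016 tau6 -0.003139567779726349 yaw 0.369767949828675
```

Request:
send_rows(
  moves="0 0 0 0 0 0 -0.4;0 0 0 0 0 0 0;0 0 0 0 0 0 0.2;0 0 0 0 0 0 0.2;0 0 0 0 0 -0.05 0.2;0 0 0 0 0 -0.2 0.2;0 0 0 0 0 -0.45 0.2;0 0 0 0 0 -0.7 0.2;0 0 0 0 0 -0.7 0.2",
)

```text
time: 20.88
eef_pos: [0.4533, 0.2063, 0.1984]
tcp_rot: [0.983, 0.184, 0.006, -0.0]
contact_force: [-1.6, -0.6, 0.4]
opening: 0.601
finger_force: 0.0
```

```bash
python3 st.py
python3 - <<'E'
from h import *
out=[]
c=ctrl.read_camera("wrist");out.append(cv2.resize(c["image"][110:260,180:330],(400,400),interpolation=cv2.INTER_CUBIC))
c=ctrl.read_camera("scene");out.append(cv2.resize(c["image"][230:330,170:270],(400,400),interpolation=cv2.INTER_CUBIC))
cv2.imwrite("pics/f1.png",np.hstack(out)[:,:,::-1])
E
```

```text
20.875 [0.45333249 0.20629903 0.19838654] [-1.63121136 -0.60560102  0.44920222] [ 0.02440025 -0.01461139  0.00218595] 0.0 tau6 -2.6948894742417906e-05 yaw 0.3699035879137531
```

View pics/f1.png

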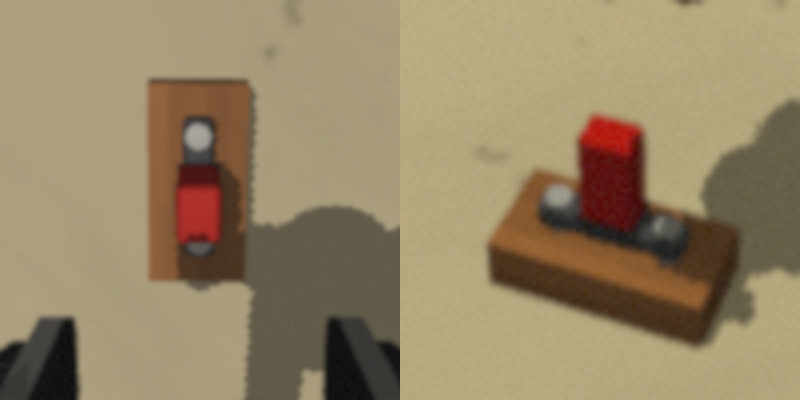

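Both views show the spanner upright, with its bar flat on the stand (grip at crop (612,170)) and the gripper clear. Handing in.

```bash
python3 -c "
from plant import ctrl
print(ctrl.sign_off())"
```

```text
the job is handed in; nothing more can be done
None
```

The lock ring is turned home against its stop (torque rose to about 0.8 N m), the spanner is back upright and fully seated in its stand, and the job was handed in at about 21 s.

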